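# Shut the spool drawer, free the sagging bolt and hold the stock gate ajar

### The arm

A 7-joint arm with a two-finger parallel gripper is mounted at the origin on the work surface. World frame = base frame: x ahead of the robot, y to its left, z up, the work surface at z = 0. Lengths are in m, angles in rad, forces in N, time in s.
With the tool pointing down it reaches from about 0.425 to 0.875 m from the base axis. Payload 4.7 kg.
Tool frame: the origin (TCP) lies at the very end of the fingers, on their centre line; the grasp point (between the pads) lies 19 mm behind it (robot.tcp_to_grasp is the distance from the TCP to the grasp point, in m); z points along the fingers, y is the line along which they close (so a half turn about z gives the same grasp; the last joint's range is limited). The gripper opens to 85 mm and grips with 20 to 120 N. Pads are 22 mm wide; open, the fingers measure 114 mm over their backs; the gripper's body (76 mm by 85 mm) begins 54 mm behind the grasp point. The pads swing forward as they close: fully open they stand 13 mm farther back than shut.
Start: joints at [1.13, 0.321, -0.07, 1.45, 0.023, 1.371, -0.057], TCP at [0.286, -0.584, 0.231] pointing down, gripper open.
Joint ranges: [-2.86, 2.86], [-0.3, 2.09], [-1.38, 1.24], [0.06, 2.45], [-1.56, 4.7], [0.09, 2.05], [-2.69, 2.69]. Speed limits (rad/s): [2.57, 2.57, 3.14, 3.14, 3.14, 3.14, 3.14].

### API

Orientations are given as [roll, pitch, yaw] about the fixed x, y, z axes, in that order (R = Rz(yaw) Ry(pitch) Rx(roll)).
In Python, from rig import robot gives the robot as it stands.
- The arm moves only by the tool carry_out, never from a script. Its arguments are lists of equal length, an entry for each row: "delta_rot": the turn, a rotation vector about the world's x, y, z in units of 2 rad (1.0 is 2 rad), a list of three; "offset": the shift along the world's x, y, z in units of 0.12 m (1.0 is 0.12 m), a list of three; "jaw": the closure, from -1 (fully open) to 1 (shut). A call has 1 to 10 rows; each row is the pose to reach, as a shift and turn from the pose commanded when the call began; what a row does not reach only later rows make up. A row lasts 1/12 s, in which the tool goes at most 41.7 mm and 7.16 degrees, less where a joint would pass 70% of its speed; a pose out of reach is approached as far as the arm can. A call with a number of a shift or a turn outside -1 to 1 is refused whole. A call with a gripper value outside its range is refused whole. The fingers move at their own pace and stop on an object; "force" is the grip in N (left out, the last holds). Time passes only in rows, so rows that repeat a pose let the fingers close. It gives the time, the measured TCP pose, the force, the opening and the grip force at its end, in the units of the state.
- robot.state(): the state, without advancing time (a new reading comes with each control period).
- robot.read_camera(name): name is "side" or "top"; returns the picture (384x512x3 uint8, red, green, blue); there is no depth.
- robot.camera_model(name): a dict with "camera_matrix" (3x3 intrinsics, pixels), "k1" (the pictures are not rectified: a ray, as slopes to the right and down, at radius r is drawn at 1 + k1 r^2 times it, then the intrinsics apply), "view" (4x4, takes a point from world to camera coordinates). Camera axes: x right, y down, z forward; pixel columns grow to the right and rows downward; lengths in m; the calibration is good to about 2 mm. A picture is of the moment at which its call begins. camera_model takes no time and is no camera call.
- robot.job_done(): hands the job in; it is judged then, once.
Trained networks look in the newest picture that a camera, given by its name, has taken for a name from the list of things; names that differ only in an ending like _2 or _b are one class to them, and where a whole thing is asked for, a point or a joint stands for the part that bears it (a point fixed in the world has none). Each returns a list of dicts, best first, with "p" (0 to 1); they miss things now and then, are a little off and sometimes report something else, mostly with a low value. They report only what shows in the picture. A call takes as long as a camera call.
- robot.find_in(target, camera): "xy" ([column, row] in pixels, amid what is visible of it).
- robot.cut_out(target, camera): "region" (384x512 bool, what is visible of it) and "xy" ([column, row] in pixels, amid what is visible of it).
The state is a dict: "t": time; "qpos": joint angles; "qvel": joint speeds; "tau": joint torques, N m; "tool_pos": TCP position; "orientation": TCP orientation; "ft_force": force on the tool from outside, world axes, zero at the start; "wrist_torque": the same for the moment, N m; "width": opening from 0.0 (shut) to 1.0 (fully open); "grasp_force": force on a finger pad.
Only numpy, scipy, OpenCV 4.12 (cv2) and the standard library are available. Lean on these libraries where they do the work, as an engineer would, in place of code of your own. Each camera call takes 0.05 s, during which the arm holds its last target. There are 200 camera calls.

### The job

The spool drawer of the wooden stock unit has just been refilled: push it fully shut first. Then take the knob of the unit's worn barrel bolt, lift the sagging nose over the bent lip of its keeper while pulling the bolt back out of the keeper, and swing the self-closing gate open until its free edge stands about 90 mm out. Finish while holding the gate still there, bolt still drawn, so that a colleague can reach in; leave the other things on the counter and on the unit alone.

Things in the scene. Friction and masses are not known exactly. Their poses are not given: they have to be found in the camera images.
- unit: Fixed low wooden stock unit, 220 (x, depth) x 460 (y, width) x 160 mm (z). Origin: centre of its underside; x points into the unit, its flat front at x = -110 faces the robot; y along the front, z up. Front: drawer in the +y half, slatted gate in the -y half, between them a wooden post (y = -3 to 35) with the keeper. A jar and a tray stand on its top, well behind the front edge.
- drawer (a joint): Opening of the drawer in m: 0 fully shut (its front then stands 14 mm out from the unit's front), grows as it slides out towards unit -x, at most 0.13. About 2.5 N of friction plus light damping, a hard stop at 0; it stays where it is left.
- drawer_face (a point): Point on the outer face of the drawer front, mid width, 112 mm above the counter. The front is 168 wide (unit y) and 124 mm high (18 to 142 above the counter); free flat wood around this point. A 90 mm steel bar handle stands 35 mm out of the front, 60 mm below this point.
- gate (a joint): Swing of the gate in rad: 0 shut (flush with the unit's front), positive as its free edge swings out towards unit -x (counter-clockwise from above), at most 1.5. A spring always pulls it shut: 0.28 N m at 0, 0.64 N m at 0.45 rad. 90 mm at the free edge is 0.45 rad.
- gate_hinge (a point): Point on the gate's vertical hinge line, in the plane of its outer face, 80 mm above the counter; it is at x = -110, y = -208 in the unit's frame. The gate reaches 202 mm from here towards unit +y when shut, is 16 mm thick and spans heights 17 to 143 mm.
- gate_edge (a point): Upper outer corner of the gate's free edge, 202 mm from the hinge line, 143 mm above the counter; it moves with the gate.
- bolt_draw (a joint): How far the steel bolt is pulled back along its barrel towards the hinge, in m: 0 shot, 0.045 most. 1.5 N friction, no spring. While the nose sags it moves only about 5 mm before the nose hooks behind the keeper's lip. At 0.028 the nose has left the keeper and the gate is free; 0.035 to 0.042 is comfortable.
- bolt_lift (a joint): Tilt of the bolt about its tail in the worn barrel, in rad: 0 fully sagged (0.08 below level), 0.17 most. Falls back by its weight (0.16 kg). The nose clears the lip from about 0.08, the knob then raised by 9 mm; 13 mm is comfortable, 18 mm the end stop. Keep it raised until the bolt is drawn by 0.028; then it may sag again.
- bolt_knob (a point): Centre of the bolt's knob, a steel cylinder 22 mm across, 28 mm long, axis straight out from the gate. Centre 57 mm out from the gate's face, 180 mm from the hinge line along the gate when shot, about 120 mm above the counter when sagged. A 10 mm stem, 22 mm of it free, joins it to the 10 mm rod along the gate. Free all round: grip from above, fingers on its two sides along the gate.
- bolt_nose (a point): Lower far corner of the bolt's nose, a 12 mm wide block turned down 16 mm below the rod's axis at its end, sitting in the keeper when shot.
- keeper_lip (a point): Middle of the upper edge of the keeper's bent lip, about 110 mm above the counter. The keeper is a steel bracket on the post, open at the top: the 7 mm thick lip stands on the gate's side across the bolt's path; a front wall, up to 137 mm high and 28 mm out from the post, keeps the gate from opening while the nose is in it.
- spool: Bystander: wooden thread spool 44 mm across, 42 mm high, on the counter in front of the gate, clear of its swing. Origin: centre of its underside, as for all bystanders.
- button_jar: Bystander: glass jar 64 mm across, 90 mm high, on the unit's top.
- pin_tray: Bystander: open white tray 90 x 120 x 30 mm on the unit's top.
- calculator: Bystander: calculator 130 x 80 x 24 mm, on the counter to the robot's left.
- tape_dispenser: Bystander: tape dispenser 150 x 60 x 105 mm, on the counter to the left of the unit.
- card_reader: Bystander: card reader 160 x 80 x 34 mm, on the counter to the right of the unit.
- pen_cup: Bystander: white cup 72 mm across, 100 mm high, on the counter to the left of the unit.

How it is judged:
By the outcome, as a careful person would: the job done as asked, in the order asked, and still so for the second after the job is handed in, while the arm keeps its last pose, push and grip.
It also fails if it takes over 51 s, if anything falls off the work surface, if the arm or the gripper's body presses on something with over 40 N, if the wrist force passes 120 N, or if a joint passes its speed limit or range.

## Working session

There is one attempt and no reset: what is moved stays moved. The work goes in short steps, Python scripts to look and compute and a tool call to move; the robot and the scene stay as the last step left them, time stands still between calls to the robot, and variables do not carry over. Pictures are saved under pics/ and viewed, at most 10 in all, crops included, and the job is handed in when it is done.

Besides the shell and the picture viewer there is one more tool, called as name(argument=value, ...) on one line, values as JSON. carry_out: Moves the arm, as the interface text tells. Its arguments: {"type":"object","properties":{"delta_rot":{"type":"array"},"offset":{"type":"array"},"jaw":{"type":"array"},"force":{"type":"number"}},"required":["delta_rot","offset","jaw"]}

```bash
mkdir -p pics; cat > h.py <<'E'
import numpy as np, cv2
from rig import robot
def cam(n):
    m=robot.camera_model(n); return np.array(m["camera_matrix"]),m["k1"],np.array(m["view"])
def ray(n,px):
    K,k1,V=cam(n); u=cv2.undistortPoints(np.array([[px]],float),K,np.array([k1,0,0,0,0.]))[0,0]
    R,t=V[:3,:3],V[:3,3]; return -R.T@t, R.T@np.array([u[0],u[1],1])
def atz(n,px,z):
    c,d=ray(n,px); return c+d*(z-c[2])/d[2]
def tri(p1,p2):
    c1,d1=ray("side",p1);c2,d2=ray("top",p2)
    s=np.linalg.lstsq(np.c_[d1,-d2],c2-c1,rcond=None)[0]
    a,b=c1+s[0]*d1,c2+s[1]*d2; return (a+b)/2,np.linalg.norm(a-b)
def proj(n,P):
    K,k1,V=cam(n); return cv2.projectPoints(np.array(P,float).reshape(-1,1,3),cv2.Rodrigues(V[:3,:3])[0],V[:3,3],K,np.array([k1,0,0,0,0.]))[0][:,0]
E
cat > a.py <<'E'
from h import *
np.set_printoptions(precision=3,suppress=True)
im={}
for n in("side","top"):
    im[n]=robot.read_camera(n); cv2.imwrite(f"pics/{n}0.png",im[n][:,:,::-1])
    K,k,V=cam(n); print(n,-V[:3,:3].T@V[:3,3],V[2,:3],K[0,0],k)
for o in["drawer_face","gate_hinge","gate_edge","bolt_knob","bolt_nose","keeper_lip","unit","spool","button_jar","pin_tray"]:
    r={n:robot.find_in(o,n) for n in im}
    s={n:[(np.round(x["xy"],1).tolist(),round(x["p"],2)) for x in r[n][:2]] for n in r}
    t=tri(r["side"][0]["xy"],r["top"][0]["xy"]) if r["side"] and r["top"] else None
    print(o,s,t)
print(robot.state())
E
python3 a.py
```

```text
side [0.324 0.745 0.728] [ 0.184 -0.752 -0.633] 349.01270441954546 0.021661540119906692
top [0.376 0.004 1.085] [ 0.151 -0.011 -0.988] 353.19363816226553 -0.007646664160298044
drawer_face {'side': [([231.8, 218.0], 0.57), ([232.5, 166.9], 0.29)], 'top': [([230.5, 176.9], 0.94)]} (array([0.561, 0.069, 0.059]), np.float64(0.017127451546648628))
gate_hinge {'side': [([230.0, 159.3], 0.78)], 'top': [([307.9, 154.3], 0.87)]} (array([ 0.63 , -0.152,  0.1  ]), np.float64(0.010465223863803861))
gate_edge {'side': [], 'top': [([301.4, 156.6], 0.62)]} None
bolt_knob {'side': [([227.7, 169.1], 0.52), ([293.6, 145.2], 0.4)], 'top': [([282.9, 162.2], 0.73)]} (array([ 0.607, -0.079,  0.114]), np.float64(0.0022394777140184617))
bolt_nose {'side': [([229.4, 163.8], 0.75)], 'top': [([281.4, 162.0], 0.83), ([229.9, 178.5], 0.23)]} (array([ 0.6  , -0.073,  0.139]), np.float64(0.00047046743228771286))
keeper_lip {'side': [([190.0, 204.3], 0.92), ([192.3, 131.3], 0.74)], 'top': [([254.2, 130.1], 0.67)]} (array([0.718, 0.003, 0.021]), np.float64(0.019344009793814995))
unit {'side': [([190.9, 205.5], 0.66)
[... 350 characters left out ...]
ray([0.715, 0.055, 0.215]), np.float64(0.0025586092913700872))
pin_tray {'side': [([191.1, 130.4], 0.81)], 'top': [([317.8, 108.8], 0.89), ([287.8, 159.7], 0.57)]} (array([ 0.748, -0.164,  0.178]), np.float64(0.011859348766062911))
{'t': 1.1, 'qpos': array([ 1.13 ,  0.321, -0.07 ,  1.45 ,  0.023,  1.371, -0.057]), 'qvel': array([-0.001,  0.001,  0.001, -0.   ,  0.001, -0.   ,  0.001]), 'tau': array([ -0.   , -49.34 ,  -0.382, -31.458,   0.013,   0.002,   0.   ]), 'tool_pos': array([ 0.286, -0.584,  0.231]), 'orientation': array([3.141, 0.   , 0.455]), 'ft_force': array([-0.271,  0.42 , -0.627]), 'wrist_torque': array([-0.031, -0.008, -0.007]), 'grasp_force': 0.0, 'width': 1.0017748476690986}
```

```bash
python3 - <<'E'
import cv2
a=cv2.imread("pics/side0.png")[90:260,110:330];b=cv2.imread("pics/top0.png")[80:245,180:380]
cv2.imwrite("pics/s1.png",cv2.resize(a,None,fx=3.5,fy=3.5,interpolation=2));cv2.imwrite("pics/t1.png",cv2.resize(b,None,fx=3.6,fy=3.6,interpolation=2))
E
```

```text
(no output)
```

View pics/s1.png

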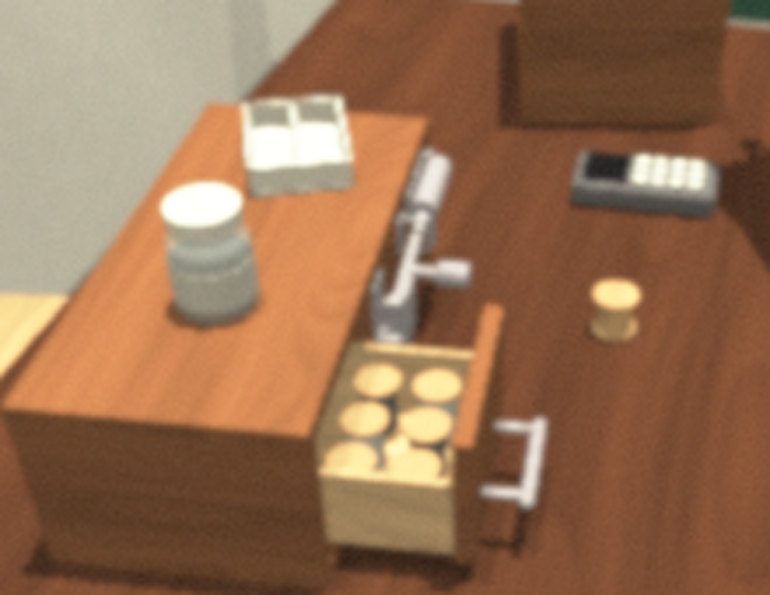

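View pics/t1.png

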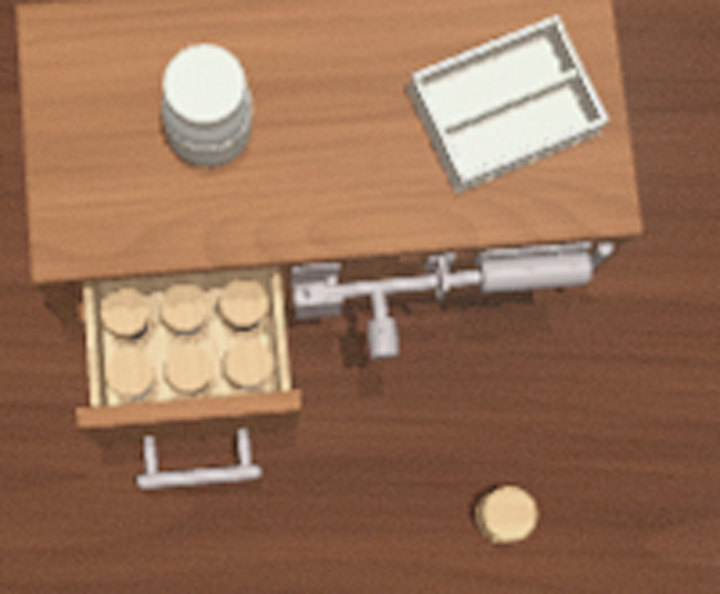

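```bash
cat > b.py <<'E'
from h import *
from scipy.optimize import least_squares
np.set_printoptions(precision=4,suppress=True)
U=lambda p,l:np.c_[p[0]+np.cos(p[2])*l[:,0]-np.sin(p[2])*l[:,1],p[1]+np.sin(p[2])*l[:,0]+np.cos(p[2])*l[:,1],l[:,2]]
L=np.array([[-.11,.23,.16],[-.11,-.23,.16],[.11,.23,.16],[.11,-.23,.16]])
T=np.array([[189.7,157.2],[358,144.7],[184.7,81.4]]); S=np.array([[199.1,214.3],[232.3,123.7],[111.4,205.7],[169.4,119.7]])
f=lambda p:np.r_[(proj("top",U(p,L[:3]))-T).ravel(),(proj("side",U(p,L))-S).ravel()]
r=least_squares(f,[.74,-.05,0.]);p=r.x;print(p,r.fun)
for n,l in dict(hinge=[-.11,-.208,.08],edge=[-.11,-.006,.143],knob=[-.167,-.028,.12],face=[-.124,.118,.112],lip=[-.125,-.003,.11]).items():
    P=U(p,np.array([l]));print(n,P[0],proj("top",P)[0],proj("side",P)[0])
print("knob",tri([240.3,167.7],[286.4,173.3]))
k=tri([240.3,167.7],[286.4,173.3])[0]
c,s=np.cos(p[2]),np.sin(p[2]);R=np.array([[c,s],[-s,c]])
print("knob in unit",R@(k[:2]-p[:2]))
print("drawer outer top edge in unit",[R@(atz("top",[180+a/3.6,80+b/3.6],.142)[:2]-p[:2]) for a,b in((80,412),(300,397))], "side upper corners",[R@(atz("side",[110+a/3.5,90+b/3.5],.142)[:2]-p[:2]) for a,b in((475,445),(503,310))])
print("spool",atz("top",[321.1,222],.042))
E
python3 b.py
```

```text
[ 0.7343 -0.0382  0.1166] [-0.7779  0.9567  0.3671 -0.5378 -0.496  -0.2308 -0.1905 -0.477   0.2797
 -0.6017 -0.4103 -0.106   0.5108 -0.9853]
hinge [ 0.6493 -0.2576  0.08  ] [342.8394 152.3555] [232.2116 146.6725]
edge [ 0.6258 -0.057   0.143 ] [276.0357 152.5191] [219.4406 164.253 ]
knob [ 0.5717 -0.0854  0.12  ] [285.2885 173.7834] [239.8852 167.9407]
face [0.5975 0.0646 0.112 ] [231.9886 163.7707] [215.8245 199.6626]
lip [ 0.6105 -0.0557  0.11  ] [274.6874 160.7153] [224.7696 174.3226]
knob (array([ 0.5724, -0.0888,  0.1187]), np.float64(0.002032893737314397))
knob in unit [-0.1667 -0.0314]
drawer outer top edge in unit [array([-0.2084,  0.2033]), array([-0.2113,  0.0383])] side upper corners [array([-0.2198,  0.2073]), array([-0.2189,  0.0485])]
spool [ 0.4456 -0.2009  0.042 ]
```

The side view shows the drawer open with its bar handle at about (263,220) and the knob at (240,168). The top view puts the knob at (286,173). The unit's fitted pose is x 0.734, y -0.038, yaw 0.117, with a residual under 1 px, and the knob agrees with it to 3 mm. I'll move to a standoff in front of the drawer.

carry_out(delta_rot=[[0,0,-0.085],[0,0,-0.085],[0,0,-0.085],[0,0,-0.085]], offset=[[0.35,0.88,0],[0.35,0.88,0],[0.35,0.88,0],[0.35,0.88,0]], jaw=[1,1,1,1], force=40)

```text
t: 1.43
tool_pos: [0.3326, -0.4715, 0.2319]
orientation: [-3.139, -0.003, 0.295]
ft_force: [1.1, 0.3, -0.0]
width: 0.454
grasp_force: 0.0
```

carry_out(delta_rot=[[0,0,-0.084],[0,0,-0.084],[0,0,-0.084],[0,0,-0.084]], offset=[[0.35,0.88,0],[0.35,0.88,0],[0.35,0.88,0],[0.35,0.88,0]], jaw=[1,1,1,1])

```text
t: 1.77
tool_pos: [0.3738, -0.3658, 0.232]
orientation: [-3.14, -0.002, 0.127]
ft_force: [0.1, 0.1, 0.5]
width: -0.005
grasp_force: 0.0
```

carry_out(delta_rot=[[0,0,0],[0,0,0],[0,0,0],[0,0,0]], offset=[[0.3,0.88,0],[0.3,0.88,0],[0.3,0.88,0],[0.3,0.88,0]], jaw=[1,1,1,1])

```text
t: 2.1
tool_pos: [0.4085, -0.2608, 0.232]
orientation: [-3.14, -0.002, 0.127]
ft_force: [0.4, 1.1, 0.4]
width: -0.003
grasp_force: 0.0
```

carry_out(delta_rot=[[0,0,0],[0,0,0],[0,0,0],[0,0,0]], offset=[[0.2,0.88,0],[0.2,0.88,0],[0.2,0.88,0],[0.2,0.88,0]], jaw=[1,1,1,1])

```text
t: 2.43
tool_pos: [0.4313, -0.1559, 0.232]
orientation: [-3.141, -0.002, 0.126]
ft_force: [0.4, 0.3, 0.1]
width: 0.003
grasp_force: 0.0
```

carry_out(delta_rot=[[0,0,0],[0,0,0],[0,0,0],[0,0,0]], offset=[[0.15,0.88,0],[0.15,0.88,0],[0.15,0.88,0],[0.15,0.88,0]], jaw=[1,1,1,1])

```text
t: 2.77
tool_pos: [0.4487, -0.0508, 0.232]
orientation: [-3.141, -0.002, 0.125]
ft_force: [0.1, -0.7, 1.2]
width: 0.001
grasp_force: 0.0
```

carry_out(delta_rot=[[0,0,0],[0,0,0],[0,0,0],[0,0,0],[0,0,0]], offset=[[0.12,0.87,0],[0.12,0.87,0],[0.12,0.87,0],[0.12,0.87,0],[0.12,0.87,0]], jaw=[1,1,1,1,1])

```text
t: 3.18
tool_pos: [0.4623, 0.0482, 0.2315]
orientation: [3.141, -0.0, 0.119]
ft_force: [-0.3, -0.9, -1.3]
width: -0.0
grasp_force: 0.0
```

carry_out(delta_rot=[[0,0,0],[0,0,0],[0,0,0],[0,0,0],[0,0,0]], offset=[[0,0,-0.3],[0,0,-0.6],[0,0,-0.9],[0,0,-1],[0,0,-1]], jaw=[1,1,1,1,1])

```text
t: 3.6
tool_pos: [0.4591, 0.0454, 0.1077]
orientation: [-3.141, 0.007, 0.114]
ft_force: [0.6, 0.0, 0.7]
width: -0.002
grasp_force: 0.0
```

carry_out(delta_rot=[[0,0,0],[0,0,0],[0,0,0],[0,0,0],[0,0,0],[0,0,0],[0,0,0],[0,0,0],[0,0,0],[0,0,0]], offset=[[0.1,0.012,0],[0.2,0.023,0],[0.3,0.035,0],[0.4,0.047,0],[0.5,0.058,0],[0.6,0.07,0],[0.7,0.082,0],[0.8,0.094,0],[0.9,0.105,0],[0.9,0.105,0]], jaw=[1,1,1,1,1,1,1,1,1,1])

```text
t: 4.43
tool_pos: [0.5727, 0.0588, 0.1126]
orientation: [3.141, -0.003, 0.114]
ft_force: [-0.6, -0.5, -0.6]
width: 0.001
grasp_force: 0.0
```

carry_out(delta_rot=[[0,0,0],[0,0,0],[0,0,0],[0,0,0]], offset=[[0.03,0.003,0],[0.06,0.007,0],[0.09,0.01,0],[0.09,0.01,0]], jaw=[1,1,1,1])

```text
t: 4.77
tool_pos: [0.5811, 0.0615, 0.1115]
orientation: [3.141, -0.0, 0.116]
ft_force: [0.2, -0.3, -0.1]
width: 0.007
grasp_force: 0.2
```

carry_out(delta_rot=[[0,0,0],[0,0,0],[0,0,0]], offset=[[0.015,0.002,0],[0.03,0.004,0],[0.03,0.004,0]], jaw=[1,1,1])

```text
t: 5.02
tool_pos: [0.5844, 0.0625, 0.1113]
orientation: [3.141, 0.0, 0.117]
ft_force: [-1.4, -1.7, -0.0]
width: 0.0
grasp_force: 0.8
```

carry_out(delta_rot=[[0,0,0],[0,0,0],[0,0,0]], offset=[[0.015,0.002,0],[0.03,0.004,0],[0.03,0.004,0]], jaw=[1,1,1])

```text
t: 5.27
tool_pos: [0.5882, 0.0632, 0.1113]
orientation: [-3.142, -0.0, 0.117]
ft_force: [-1.6, -1.6, -0.6]
width: -0.002
grasp_force: 0.8
```

carry_out(delta_rot=[[0,0,0],[0,0,0],[0,0,0]], offset=[[0.01,0.001,0],[0.02,0.002,0],[0.02,0.002,0]], jaw=[1,1,1])

```text
t: 5.52
tool_pos: [0.5881, 0.0632, 0.1112]
orientation: [3.141, 0.005, 0.117]
ft_force: [-9.0, -3.0, 7.1]
width: -0.005
grasp_force: 4.6
```

carry_out(delta_rot=[[0,0,0],[0,0,0],[0,0,0]], offset=[[0.01,0.001,0],[0.02,0.002,0],[0.02,0.002,0]], jaw=[1,1,1])

```text
t: 5.77
tool_pos: [0.5881, 0.0632, 0.1112]
orientation: [3.14, 0.011, 0.117]
ft_force: [-16.2, -3.5, 12.1]
width: 0.001
grasp_force: 8.5
```

carry_out(delta_rot=[[0,0,0],[0,0,0],[0,0,0],[0,0,0],[0,0,0],[0,0,0],[0,0,0],[0,0,0]], offset=[[-0.1,-0.012,0],[-0.3,-0.035,0],[-0.5,-0.058,0.1],[-0.5,-0.058,0.4],[-0.5,-0.058,0.7],[-0.5,-0.058,0.9],[-0.5,-0.058,0.9],[-0.5,-0.058,0.9]], jaw=[1,1,1,1,0,0,0,0])

```text
t: 6.43
tool_pos: [0.5345, 0.0576, 0.2215]
orientation: [3.141, -0.006, 0.117]
ft_force: [0.7, -0.1, -0.2]
width: 0.501
grasp_force: 0.0
```

```bash
cat > c.py <<'E'
from h import *
for n in("side","top"): cv2.imwrite(f"pics/{n}1.png",robot.read_camera(n)[:,:,::-1])
for o in["bolt_knob","drawer_face"]:
    for n in("side","top"): print(o,n,[(np.round(x["xy"],1).tolist(),round(x["p"],2)) for x in robot.find_in(o,n)[:2]])
a=cv2.imread("pics/side1.png")[100:250,170:300];b=cv2.imread("pics/top1.png")[100:230,180:330]
f=lambda i:cv2.resize(i,(390,int(i.shape[0]*390/i.shape[1])),interpolation=2)
a,b=f(a),f(b);c=np.zeros((max(len(a),len(b)),780,3),np.uint8);c[:len(a),:390]=a;c[:len(b),390:]=b
cv2.imwrite("pics/c1.png",c);s=robot.state();print(s["tool_pos"],s["orientation"],s["qpos"],s["t"])
E
python3 c.py
```

```text
bolt_knob side [([229.1, 169.4], 0.63), ([317.4, 337.6], 0.48)]
bolt_knob top [([283.3, 159.7], 0.54)]
drawer_face side [([212.3, 210.5], 0.56), ([293.3, 144.6], 0.22)]
drawer_face top [([259.4, 155.1], 0.59)]
[0.53219464 0.05676908 0.21808896] [-3.14103133e+00  1.97209589e-03  1.17029454e-01] [ 0.46842767  0.13154186 -0.6722766   1.73353938  0.08394778  1.30771637
 -1.67542834] 6.7333
```

View pics/c1.png

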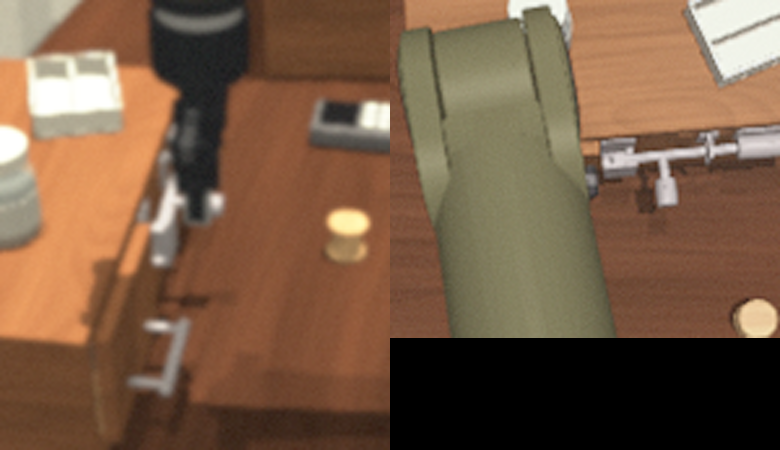

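The pictures show the drawer shut, with only the 14 mm front proud of the unit, and the knob undisturbed at about (287,173) in the top view. Next I'll go to the knob.

carry_out(delta_rot=[[0,0,0],[0,0,0],[0,0,0]], offset=[[0.166,-0.6,0],[0.166,-0.6,0],[0.166,-0.6,0]], jaw=[-0.1,-0.1,-0.1])

```text
t: 6.98
tool_pos: [0.5535, -0.0241, 0.218]
orientation: [3.138, 0.002, 0.107]
ft_force: [-0.9, -1.4, -1.3]
width: 0.548
grasp_force: 0.0
```

carry_out(delta_rot=[[0,0,0],[0,0,0],[0,0,0],[0,0,0],[0,0,0]], offset=[[0.166,-0.6,0],[0.166,-0.6,0],[0.166,-0.6,0],[0.166,-0.6,0],[0.166,-0.6,0]], jaw=[-0.1,-0.1,-0.1,-0.1,-0.1])

```text
t: 7.4
tool_pos: [0.5722, -0.0865, 0.2185]
orientation: [-3.14, 0.001, 0.117]
ft_force: [0.7, -0.1, 0.1]
width: 0.551
grasp_force: 0.0
```

carry_out(delta_rot=[[0,0,0],[0,0,0],[0,0,0],[0,0,0],[0,0,0],[0,0,0]], offset=[[0,0,-0.2],[0,0,-0.35],[0,0,-0.5],[0,0,-0.5],[0,0,-0.5],[0,0,-0.5]], jaw=[-0.1,-0.1,-0.1,-0.1,-0.1,-0.1])

```text
t: 7.9
tool_pos: [0.5731, -0.0861, 0.1605]
orientation: [3.141, -0.001, 0.118]
ft_force: [1.1, -0.4, 0.2]
width: 0.547
grasp_force: 0.0
```

```bash
cat > d.py <<'E'
from h import *
import sys
k=sys.argv[1]
a=robot.read_camera("side")[:,:,::-1];b=robot.read_camera("top")[:,:,::-1]
f=lambda i:cv2.resize(i,(395,int(i.shape[0]*395/i.shape[1])),interpolation=2)
a,b=f(a[110:230,180:300]),f(b[90:210,250:370]);c=np.hstack([a,b])
cv2.imwrite(f"pics/d{k}.png",c);s=robot.state();print(s["tool_pos"],s["orientation"],s["qpos"],s["t"],s["ft_force"])
E
python3 d.py 1
```

```text
[ 0.57349467 -0.08675743  0.16092637] [ 3.14081161e+00 -2.32266575e-03  1.17614017e-01] [ 0.59135773  0.26283484 -0.56507639  1.70717759  0.14955853  1.2122392
 -1.46370673] 8.0 [-0.23246714 -0.01536772  1.16228159]
```

View pics/d1.png

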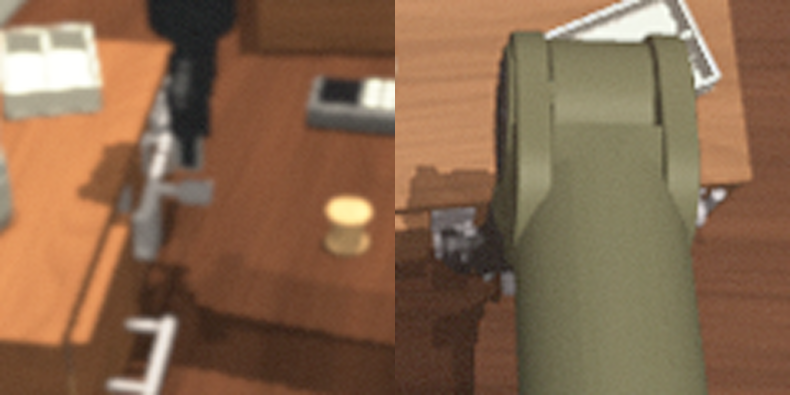

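The fingers hang straddling the knob, which is at about (239,168) in the side view, with nothing touched. I'll descend and grip.

carry_out(delta_rot=[[0,0,0],[0,0,0],[0,0,0],[0,0,0],[0,0,0]], offset=[[0,0,-0.15],[0,0,-0.3],[0,0,-0.45],[0,0,-0.52],[0,0,-0.52]], jaw=[-0.1,-0.1,-0.1,-0.1,-0.1])

```text
t: 8.42
tool_pos: [0.5716, -0.0871, 0.0957]
orientation: [-3.141, 0.003, 0.117]
ft_force: [-0.2, -0.4, 0.3]
width: 0.548
grasp_force: 0.0
```

carry_out(delta_rot=[[0,0,0],[0,0,0],[0,0,0],[0,0,0],[0,0,0],[0,0,0]], offset=[[0,0,0],[0,0,0],[0,0,0],[0,0,0],[0,0,0],[0,0,0]], jaw=[0.3,1,1,1,1,1], force=60)

```text
t: 8.92
tool_pos: [0.5735, -0.0874, 0.0981]
orientation: [3.141, -0.002, 0.117]
ft_force: [0.4, 0.6, 4.5]
width: 0.237
grasp_force: 58.9
```

carry_out(delta_rot=[[0.015,0.002,0],[0.03,0.003,0],[0.045,0.005,0],[0.057,0.007,0],[0.057,0.007,0],[0.057,0.007,0]], offset=[[0,0.004,0.028],[-0.001,0.008,0.056],[-0.001,0.012,0.084],[-0.001,0.014,0.108],[-0.001,0.014,0.108],[-0.001,0.014,0.108]], jaw=[1,1,1,1,1,1])

```text
t: 9.42
tool_pos: [0.573, -0.0867, 0.11]
orientation: [-3.028, -0.001, 0.116]
ft_force: [1.8, -0.4, 0.7]
width: 0.241
grasp_force: 58.7
```

carry_out(delta_rot=[[0,0,0],[0,0,0],[0,0,0],[0,0,0],[0,0,0]], offset=[[0.004,-0.035,0.004],[0.008,-0.07,0.008],[0.012,-0.105,0.008],[0.016,-0.14,0.008],[0.016,-0.14,0.008]], jaw=[1,1,1,1,1])

```text
t: 9.83
tool_pos: [0.5746, -0.1036, 0.1107]
orientation: [-3.028, 0.0, 0.116]
ft_force: [3.6, 0.1, -1.2]
width: 0.234
grasp_force: 58.7
```

carry_out(delta_rot=[[0,0,0],[0,0,0],[0,0,0],[0,0,0],[0,0,0],[0,0,0],[0,0,0]], offset=[[0.004,-0.035,0],[0.008,-0.07,0],[0.012,-0.105,0],[0.016,-0.14,0],[0.02,-0.177,0],[0.02,-0.177,0],[0.02,-0.177,0]], jaw=[1,1,1,1,1,1,1])

```text
t: 10.42
tool_pos: [0.5772, -0.1252, 0.1109]
orientation: [-3.028, -0.0, 0.116]
ft_force: [3.5, -0.7, -1.7]
width: 0.24
grasp_force: 58.7
```

```bash
python3 d.py 2
```

```text
[ 0.57705353 -0.12475925  0.11091988] [-3.02816317e+00 -2.20836499e-05  1.15960424e-01] [ 0.68448968  0.36516024 -0.54711721  1.69777901  0.08489998  1.161248
 -1.32571107] 10.5167 [ 3.57845838 -0.73361608 -2.10148179]
```

View pics/d2.png

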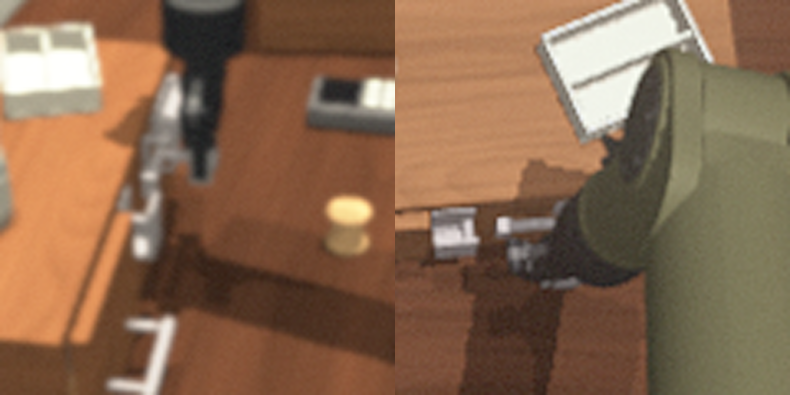

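The bolt is out: the nose tip at about (402,158) in the top view stands clear of the keeper at (388,160), and the knob has moved back about 38 mm. Next is the swing arc.

```bash
python3 - <<'E'
import numpy as np
H=np.array([.6493,-.2576]);r=np.array([.577,-.1249])-H
for i in range(1,11):
    t=.045*i;R=np.array([[np.cos(t),-np.sin(t)],[np.sin(t),np.cos(t)]]);print(round(t/2,4),np.round((R@r-r)/.12,3))
E
```

```text
0.0225 [-0.049 -0.028]
0.045 [-0.097 -0.059]
0.0675 [-0.143 -0.091]
0.09 [-0.188 -0.126]
0.1125 [-0.232 -0.162]
0.135 [-0.273 -0.201]
0.1575 [-0.313 -0.241]
0.18 [-0.351 -0.283]
0.2025 [-0.387 -0.327]
0.225 [-0.421 -0.372]
```

carry_out(delta_rot=[[0,0,0.011],[0,0,0.0225],[0,0,0.034],[0,0,0.045],[0,0,0.056],[0,0,0.0675],[0,0,0.079],[0,0,0.09],[0,0,0.09]], offset=[[-0.025,-0.014,0],[-0.049,-0.028,0],[-0.073,-0.043,0],[-0.097,-0.059,0],[-0.12,-0.075,0],[-0.143,-0.091,0],[-0.166,-0.108,0],[-0.188,-0.126,0],[-0.188,-0.126,0]], jaw=[1,1,1,1,1,1,1,1,1])

```text
t: 11.27
tool_pos: [0.5542, -0.1389, 0.1111]
orientation: [-3.027, -0.0, 0.298]
ft_force: [5.5, 0.9, -2.4]
width: 0.24
grasp_force: 58.8
```

carry_out(delta_rot=[[0,0,0.0225],[0,0,0.045],[0,0,0.0675],[0,0,0.09],[0,0,0.1125],[0,0,0.135],[0,0,0.135],[0,0,0.135],[0,0,0.135]], offset=[[-0.044,-0.036,0],[-0.085,-0.075,0],[-0.125,-0.115,0],[-0.163,-0.157,0],[-0.199,-0.201,0],[-0.233,-0.246,0],[-0.233,-0.246,0],[-0.233,-0.246,0],[-0.233,-0.246,0]], jaw=[1,1,1,1,1,1,1,1,1])

```text
t: 12.02
tool_pos: [0.5269, -0.1669, 0.1111]
orientation: [-3.026, -0.001, 0.566]
ft_force: [4.0, 2.2, -1.8]
width: 0.239
grasp_force: 58.8
```

```bash
python3 d.py 3; python3 - <<'E'
from h import *
c,s=np.cos(.1166),np.sin(.1166);p=robot.state()["tool_pos"]
d=p[:2]-np.array([.7343,-.0382]);u=np.array([c*d[0]+s*d[1],-s*d[0]+c*d[1]])-[-.11,-.208]
# knob centre: 57 mm out, (180-draw) along; TCP is offset by tilt
print(u,np.hypot(*u)); a=np.arctan2(-u[0],u[1])-np.arctan2(.057,.142);print("theta",a,"edge",.202*np.sin(a))
for n in("side","top"): print(n,[(x["xy"],x["p"]) for x in robot.find_in("gate_edge",n)[:2]])
P=lambda t:[.7343+c*(-.11-.202*np.sin(t))-s*(-.208+.202*np.cos(t)),-.0382+s*(-.11-.202*np.sin(t))+c*(-.208+.202*np.cos(t)),.143]
for t in(.4,.45,.5): print(t,proj("top",P(t))[0],proj("side",P(t))[0])
E
```

```text
[ 0.52674954 -0.16706953  0.11103047] [-3.02634189e+00 -4.18718969e-04  5.66683248e-01] [ 0.81298205  0.33273724 -0.59793812  1.74636908  0.11195831  1.20248914
 -0.81557249] 12.1167 [ 5.28936397  2.92295541 -1.32765919]
[-0.11113334  0.10415109] 0.1523091208628746
theta 0.43609953148609915 edge 0.08532627027617103
side [([238.1, 155.6], 0.98), ([187.9, 196.1], 0.6)]
top [([303.4, 175.5], 0.94)]
0.4 [284.68579646 180.12844718] [246.65619569 163.32117876]
0.45 [286.55308957 183.32663434] [249.92714476 162.7776261 ]
0.5 [288.58367564 186.43910963] [253.13013456 162.14525117]
```

View pics/d3.png

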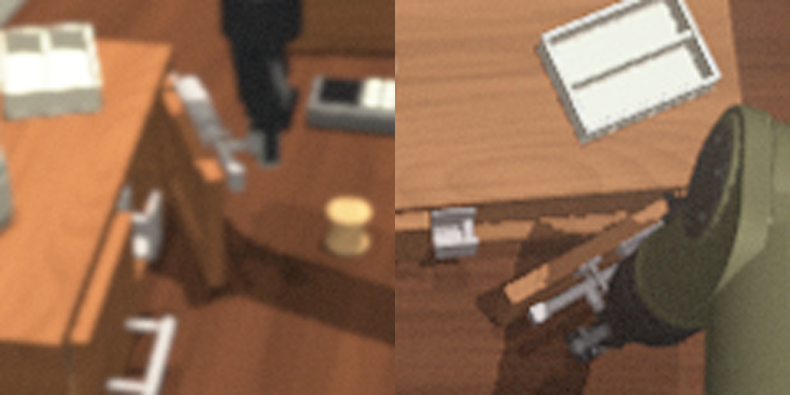

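The gate is open. Its free corner is at about (285,182) in the top view and (247,165) in the side view, which puts the swing near 0.43 rad, and the nose is clear of the keeper. I'll add a small nudge and hold.

carry_out(delta_rot=[[0,0,0.0075],[0,0,0.0075],[0,0,0.0075],[0,0,0.0075],[0,0,0.0075],[0,0,0.0075],[0,0,0.0075],[0,0,0.0075],[0,0,0.0075],[0,0,0.0075]], offset=[[-0.011,-0.015,0],[-0.011,-0.015,0],[-0.011,-0.015,0],[-0.011,-0.015,0],[-0.011,-0.015,0],[-0.011,-0.015,0],[-0.011,-0.015,0],[-0.011,-0.015,0],[-0.011,-0.015,0],[-0.011,-0.015,0]], jaw=[1,1,1,1,1,1,1,1,1,1])

```text
t: 13.05
tool_pos: [0.5252, -0.1692, 0.111]
orientation: [-3.026, -0.0, 0.582]
ft_force: [4.9, 2.7, -1.4]
width: 0.241
grasp_force: 58.8
```

```bash
python3 -c "
from rig import robot
s=robot.state();print(s['tool_pos'],s['ft_force'],s['grasp_force'],s['width'],abs(s['qvel']).max());print(robot.job_done())"
```

```text
[ 0.52522572 -0.16919248  0.11096022] [ 4.88814904  2.71976995 -1.41339093] 58.84348511695862 0.2409245149915562 0.0010022993627266381
the job is handed in; nothing more can be done
None
```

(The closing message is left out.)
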